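# Lay a cylinder sleeve in the sloped gauging cradle and close the keeper

### The job

Pick the flanged steel sleeve off its wooden rest and lay it in the two V saddles of the sloped stand, flange end uppermost, slid down until its plain end presses the sprung stop pad fully home, and let go. Then swing the hinged keeper over so that it lies across the sleeve. Handle the sleeve without banging it hard on the stand, and do not disturb the casting, the can or the hammer.

Things in the scene. Friction and masses are not known exactly. Their poses are not given: they have to be found in the camera images.
- sleeve: Steel cylinder sleeve, a smooth open tube 170 mm long, 56 mm outside, 46 mm inside diameter, with a 68 mm flange 8 mm thick at one end; 0.4 to 0.65 kg. Origin on its axis at mid-length; x runs along the tube to the flange end. Starts level, flange away from the robot. Grip across the tube at mid-length.
- flange (a point): Centre of the sleeve's flanged end face, on its axis, 85 mm from the sleeve's origin.
- rest: Fixed wooden rest: board 180 by 90 by 16 mm with two V notches 16 mm thick at x = -55 and +52 mm, which hold the sleeve level, its axis 78 mm above the bench. Origin: centre of the underside; x along the sleeve. Between the notches the fingers have free room on both sides.
- stand: Fixed dark steel stand, base plate 290 by 120 by 14 mm; it may be on the left or the right of the rest. Origin: centre of the underside on the bench, x towards its high end (away from the robot).
- cradle: Sloped part of the stand, tilted 25 degrees: x points up the slope, y across (level), z square to the slope, upwards. Origin on the line where the axis of the seated sleeve lies, 145 mm above the bench, over the stand's origin. Friction usually holds the sleeve wherever it is laid in the saddles, so it must be pushed down to the pad.
- pad (a joint): Travel down the slope of the sprung stop pad (60 wide, 64 mm tall, centred on the cradle's axis, low end), m: 0 free, 0.004 pressed home (hard). Spring 0.4 to 0.8 N; the sleeve's weight keeps it pressed. Its carriage is clamped elsewhere each time, not reported, find it by touch: pressed home, the sleeve's origin is at cradle x from -18 to +18 mm.
- keeper (a joint): Angle of the hinged steel keeper, rad: 0 closed, 1.9 fully open, starts at 1.7 to 1.9. Positive swings its top outwards to the cradle's -y. It turns easily, falls open from above about 0.45 rad and shut from below. Open, its bar stands up, leaning a little outwards, from about y = -92, z = -25 mm to its end at y = -110, z = +38 mm; push it from outside towards +y.
- keeper_end (a point): Point on the outer face of the keeper's bar, 12 mm short of its free end, on its centre line.
- casting: Bystander: finned aluminium engine-cylinder casting, 90 by 90 by 84 mm. Origin: centre of its underside.
- oil_can: Bystander: dark steel can, 64 mm in diameter, 130 mm tall. Origin: centre of its underside.
- mallet: Bystander: hammer about 0.3 m long lying on the bench. Origin near mid-length, underside.
- saddle_high (a point): Bottom of the V of the upper of the two aluminium 90-degree saddles, at x = +38, z = -40 mm in the cradle frame. Each saddle is 12 mm thick along the slope, reaches 41 mm to each side and up to z = -7 mm. Between the saddles nothing stands above z = -60 mm, so fingers pass on both sides.
- saddle_low (a point): Bottom of the V of the lower saddle, at x = -40, z = -40 mm in the cradle frame.
- keeper_hinge (a point): On the keeper's hinge, which runs along the cradle's x at y = -47, z = -10 mm; the keeper is 14 mm wide, centred at x = +52 mm. Closed it is an upturned L: a 44 mm upright, then a bar 7 mm thick from y = -51 to +15 mm with its underside at z = +30 mm, just over the sleeve.
There are look-alikes about, which are no part of the job. Leave any blue, pink or red look-alike of the sleeve alone.

How it is judged:
On the way:
1. the sleeve lies in both saddles, flange up, pressing the pad home, let go, with the keeper still open (y of sleeve in the frame of cradle between -0.004 and 0.004 m and z of sleeve in the frame of cradle between -0.004 and 0.004 m and angle between the x axis of sleeve and the x axis of cradle, either way round below 0.06 rad and x of flange in the frame of cradle above 0.05 m and value of joint pad above 0.003 m and contact force between the fingers and sleeve below 0.1 N and value of joint keeper above 0.7 rad), for 0.2 s.
At the end, for the whole second after the job is handed in: The sleeve rests in both saddles (its axis within 4 mm and 0.06 rad of the cradle's), flange end uppermost, with the stop pad pressed more than 3 mm of its 4 mm, and the keeper lies closed over it (below 0.1 rad); the sleeve is at rest (y of sleeve in the frame of cradle between -0.004 and 0.004 m and z of sleeve in the frame of cradle between -0.004 and 0.004 m and angle between the x axis of sleeve and the x axis of cradle, either way round below 0.06 rad and x of flange in the frame of cradle above 0.05 m and value of joint pad above 0.003 m and value of joint keeper below 0.1 rad and linear speed of sleeve below 0.01 m/s); the robot touches nothing.
It fails at once if the sleeve is banged or forced on the stand (over 90 N) (contact force between sleeve and stand above 90 N).
It fails at once if a bystander is moved by more than 30 mm (distance of any of casting, oil_can, mallet from where it was at the start of the episode above 0.03 m).
It also fails if it takes over 54 s, if anything falls off the work surface, if the arm or the gripper's body presses on something with over 40 N, if the wrist force passes 120 N, or if a joint passes its speed limit or range.

### The arm

A 6-joint arm with a two-finger parallel gripper is mounted at the origin on the work surface. World frame = base frame: x ahead of the robot, y to its left, z up, the work surface at z = 0. Lengths are in m, angles in rad, forces in N, time in s.
With the tool pointing down it reaches from about 0.275 to 0.85 m from the base axis. Payload 5.2 kg.
Tool frame: the origin (TCP) lies at the very end of the fingers, on their centre line; the grasp point (between the pads) lies 19 mm behind it; z points along the fingers, y is the line along which they close (so a half turn about z gives the same grasp; the last joint's range is limited). The gripper opens to 85 mm and grips with 20 to 120 N. Pads are 22 mm wide; open, the fingers measure 114 mm over their backs; the gripper's body (76 mm by 85 mm) begins 54 mm behind the grasp point. The pads swing forward as they close: fully open they stand 13 mm farther back than shut.
Start: joints at [-1.507, 0.259, 1.535, -0, 1.348, -0.203], TCP at [0.145, -0.531, 0.231] pointing down, gripper open.
Joint ranges: [-3.14, 3.14], [-0.91, 2.08], [0.19, 2.58], [-1.22, 4.36], [0.22, 2.71], [-3.12, 3.12]. Speed limits (rad/s): [2.57, 2.57, 3.14, 3.14, 3.14, 3.14].

### API

Orientations are given as a rotation vector (axis times angle).
In Python, from station import arm, imaging, job gives the robot as it stands.
- The arm moves only by the shell command python3 -m inch 'ROWS' [FORCE]. ROWS is JSON, a list of rows, each a list of 3 entries, a list of its own where there are three numbers: the shift along the tool's x, y, z each as a share of 0.25 m, from -1 to 1, then the turn about the tool's z as a share of pi/2 rad, from -1 to 1, then the opening, from 0 (shut) to 1 (fully open). A call has 1 to 5 rows; each row is the pose to reach, as a shift and turn from the pose commanded when the call began, along the tool's axes at that moment; what a row does not reach only later rows make up. A row lasts 1/12 s, in which the tool goes at most 41.7 mm and 7.16 degrees, less where a joint would pass 70% of its speed; a pose out of reach is approached as far as the arm can. A call with a number of a shift or a turn outside -1 to 1 is refused whole. A call with a gripper value outside its range is refused whole. The fingers move at their own pace and stop on an object; FORCE is the grip in N (left out, the last holds). Time passes only in rows, so rows that repeat a pose let the fingers close. It gives the time, the measured TCP pose, the force, the opening and the grip force at its end, in the units of the state.
- arm.state(): the state, without advancing time (a new reading comes with each control period).
- imaging.read_camera(name): name is "scene" or "side" or "wrist"; returns a dict with "pixels" (384x512x3 uint8, red, green, blue), "fov_y" (degrees; the focal length in pixels is half the picture's height over the tangent of half this angle, whatever the lens; pixels are square), "cx", "cy" (the principal point, pixels), "k1" (the pictures are not rectified: a ray, as slopes to the right and down, at radius r is drawn at 1 + k1 r^2 times it, then the intrinsics apply), "eye" and "rotation" of the camera in the world; the wrist camera has in their place "hand_eye" (4x4, takes a point from camera to tool coordinates, whose origin is the TCP and whose axes are the flange's). Camera axes: x right, y up, looking along -z (the intrinsics and any distortion apply to the point x, -y, -z); pixel columns grow to the right and rows downward; lengths in m; the calibration is good to about 2 mm. A picture is of the moment at which its call begins: read the wrist's pose just before it. There is no depth.
- job.hand_in(): hands the job in; it is judged then, once.
The state is a dict: "time": time; "joint_positions": joint angles; "qd": joint speeds; "joint_efforts": joint torques, N m; "tcp_pos": TCP position; "tcp_rot": TCP orientation; "wrist_force": force on the tool from outside, world axes, zero at the start; "ft_torque": the same for the moment, N m; "opening": opening from 0.0 (shut) to 1.0 (fully open); "gripper_force": force on a finger pad.
Only numpy, scipy, OpenCV 4.12 (cv2) and the standard library are available. Lean on these libraries where they do the work, as an engineer would, in place of code of your own. Each camera call takes 0.05 s, during which the arm holds its last target. There are 200 camera calls.

## Working session

There is one attempt and no reset: what is moved stays moved. The work goes in short steps, Python scripts to look and compute and a shell command to move; the robot and the scene stay as the last step left them, time stands still between calls to the robot, and variables do not carry over. Pictures are saved under pics/ and viewed, at most 10 in all, crops included, and the job is handed in when it is done.

```bash
ls; mkdir -p pics; cat > h.py <<'E'
import numpy as np, cv2
from station import arm, imaging, job
from scipy.spatial.transform import Rotation as R
def cam(n):
    s=arm.state(); c=imaging.read_camera(n)
    if 'hand_eye' in c:
        T=np.eye(4);T[:3,:3]=R.from_rotvec(s['tcp_rot']).as_matrix();T[:3,3]=s['tcp_pos']
        T=T@np.array(c['hand_eye']);c['eye']=T[:3,3];c['rotation']=T[:3,:3]
    c['eye']=np.array(c['eye']);r=np.array(c['rotation'])
    c['rotation']=r if r.shape==(3,3) else R.from_rotvec(r).as_matrix()
    h=c['pixels'].shape[0];c['f']=h/2/np.tan(np.radians(c['fov_y'])/2)
    return c
def ray(c,u,v):
    d=np.array([(u-c['cx'])/c['f'],(v-c['cy'])/c['f']]);x=d.copy()
    for _ in range(20): x=d/(1+c['k1']*(x@x))
    r=c['rotation']@np.array([x[0],-x[1],-1.]);return r/np.linalg.norm(r)
def plane(c,u,v,z):
    r=ray(c,u,v);return c['eye']+r*(z-c['eye'][2])/r[2]
def proj(c,p):
    q=c['rotation'].T@(np.array(p)-c['eye']);x=np.array([q[0],-q[1]])/-q[2]
    x=x*(1+c['k1']*(x@x));return x*c['f']+[c['cx'],c['cy']]
def tri(l):
    A=np.zeros((3,3));b=np.zeros(3)
    for c,u,v in l:
        d=ray(c,u,v);P=np.eye(3)-np.outer(d,d);A+=P;b+=P@c['eye']
    p=np.linalg.solve(A,b);return p,[np.linalg.norm(np.cross(p-c['eye'],ray(c,u,v))) for c,u,v in l]
def save(c,n,crop=None,s=1):
    im=c['pixels'][...,::-1]
    if crop: a,b,w,h=crop; im=im[b:b+h,a:a+w]
    cv2.imwrite('pics/'+n,cv2.resize(im,None,fx=s,fy=s,interpolation=cv2.INTER_CUBIC))
E
python3 - <<'E'
from h import *
import pickle
for n in('scene','side','wrist'):
    c=cam(n);save(c,n+'0.png',s=1.5);pickle.dump(c,open(n+'0.pkl','wb'))
    print(n,c['eye'].round(3),c['rotation'][:,2].round(2),c['f'],c['k1'])
s=arm.state();print({k:np.round(v,3) for k,v in s.items()})
E
```

```text
pics
scene [ 1.908 -0.495  1.018] [ 0.79 -0.31  0.53] 460.6767858000496 -0.1530847118591237
side [0.05  0.876 0.842] [-0.44  0.69  0.57] 370.4362503975758 -0.082210525499415
wrist [ 0.224 -0.508  0.373] [0.3  0.08 0.95] 270.93939359046055 -0.037105822736279145
{'time': np.float64(0.15), 'joint_positions': array([-1.507,  0.259,  1.536,  0.   ,  1.348, -0.203]), 'qd': array([-0.002, -0.   , -0.003,  0.001,  0.002, -0.002]), 'joint_efforts': array([ 2.0000e-03, -4.4639e+01, -2.9082e+01, -0.0000e+00,  8.0000e-03,
       -0.0000e+00]), 'tcp_pos': array([ 0.145, -0.53 ,  0.231]), 'tcp_rot': array([-3.112, -0.418, -0.   ]), 'wrist_force': array([-0.113,  0.259, -0.251]), 'ft_torque': array([-0.038,  0.01 , -0.011]), 'gripper_force': np.float64(0.0), 'opening': np.float64(0.995)}
```

View pics/scene0.png

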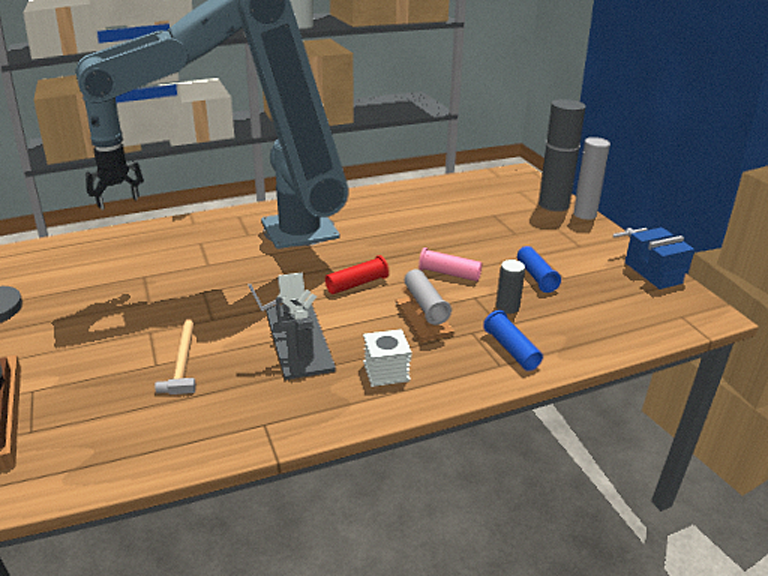

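View pics/side0.png

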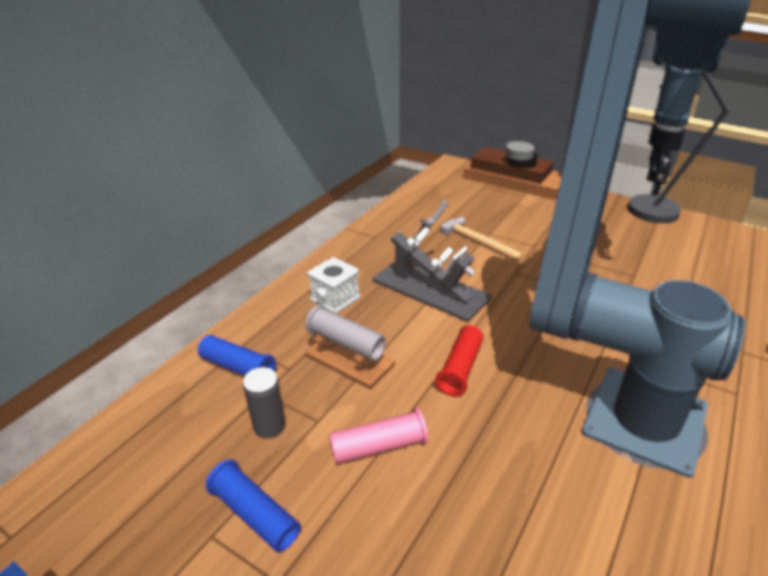

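Scene (1.5×): the gray sleeve runs (411,275)–(438,315) and the stand is at about (300,330). The keeper end is at (250,287), open on -y. The casting is at (387,357), the can at (510,287) and the hammer at (180,360). Side (1.5×): the sleeve is at (318,330)–(373,347), the stand's base corners are (376,282), (472,314) and (488,292), and the keeper bar is near (438,212).

```bash
python3 - <<'E'
from h import *
import pickle
S=pickle.load(open('scene0.pkl','rb'));D=pickle.load(open('side0.pkl','rb'))
for a in [(439,313),(414,278)]: print('sc',plane(S,a[0]/1.5,a[1]/1.5,.078).round(3))
for a in [(375,347),(316,328)]: print('si',plane(D,a[0]/1.5,a[1]/1.5,.078).round(3))
for a in [(284,377),(334,366),(314,305)]: print('st sc',plane(S,a[0]/1.5,a[1]/1.5,.014).round(3))
for a in [(376,280),(472,312),(488,292)]: print('st si',plane(D,a[0]/1.5,a[1]/1.5,.014).round(3))
print('casting',plane(S,387/1.5,343/1.5,.084).round(3),'can',plane(S,512/1.5,267/1.5,.13).round(3))
s=arm.state();print(R.from_rotvec(s['tcp_rot']).as_matrix().round(3))
c=pickle.load(open('wrist0.pkl','rb'));print(np.array(c['hand_eye']).round(3))
E
```

```text
sc [0.687 0.154 0.078]
sc [0.518 0.163 0.078]
si [0.523 0.167 0.078]
si [0.663 0.181 0.078]
st sc [ 0.712 -0.242  0.014]
st sc [ 0.714 -0.123  0.014]
st sc [ 0.455 -0.092  0.014]
st si [ 0.7   -0.112  0.014]
st si [ 0.43  -0.118  0.014]
st si [ 0.429 -0.213  0.014]
casting [ 0.761 -0.012  0.084] can [0.633 0.383 0.13 ]
[[ 0.965  0.264 -0.   ]
 [ 0.264 -0.965  0.001]
 [ 0.    -0.001 -1.   ]]
[[-0.001  0.949  0.314  0.082]
 [ 1.     0.     0.001 -0.001]
 [ 0.001  0.314 -0.949 -0.142]
 [ 0.     0.     0.     1.   ]]
```

```bash
python3 -m inch '[[[0.56,-0.51,-0.16],0,1],[[0.56,-0.51,-0.16],0,1],[[0.56,-0.51,-0.16],0,1],[[0.56,-0.51,-0.16],0,1],[[0.56,-0.51,-0.16],0,1]]'
python3 -m inch '[[[0.56,-0.51,-0.16],0,1],[[0.56,-0.51,-0.16],0,1],[[0.56,-0.51,-0.16],0,1],[[0.56,-0.51,-0.16],0,1],[[0.56,-0.51,-0.16],0,1]]'
python3 -m inch '[[[0.56,-0.51,-0.16],0.18,1],[[0.56,-0.51,-0.16],0.18,1],[[0.56,-0.51,-0.16],0.18,1],[[0.56,-0.51,-0.16],0.18,1],[[0.56,-0.51,-0.16],0.18,1]]'
python3 -m inch '[[[0,0,0],0,1],[[0,0,0],0,1]]'
python3 - <<'E'
from h import *
import pickle
c=cam('wrist');save(c,'w1.png',s=1.5);pickle.dump(c,open('w1.pkl','wb'));print(c['eye'],arm.state()['joint_positions'])
E
```

```text
time: 0.57
tcp_pos: [0.2477, -0.3675, 0.2719]
tcp_rot: [-3.113, -0.419, -0.001]
wrist_force: [0.1, -0.5, -0.8]
opening: 0.999
gripper_force: 0.0
time: 0.98
tcp_pos: [0.349, -0.2077, 0.3122]
tcp_rot: [-3.113, -0.42, -0.002]
wrist_force: [0.0, -1.8, 0.6]
opening: 0.999
gripper_force: 0.0
time: 1.4
tcp_pos: [0.4491, -0.05, 0.3514]
tcp_rot: [3.141, -0.026, 0.0]
wrist_force: [0.4, -0.5, 0.3]
opening: 1.001
gripper_force: 0.0
time: 1.57
tcp_pos: [0.4493, -0.0499, 0.3511]
tcp_rot: [3.141, -0.016, 0.0]
wrist_force: [-0.0, 0.2, -0.4]
opening: 1.001
gripper_force: 0.0
[ 0.53083347 -0.04945505  0.49339305] [-3.61230983e-01  2.04434945e-02  1.52911954e+00 -6.17823681e-04
  1.59288935e+00  1.22265650e+00]
```

View pics/w1.png

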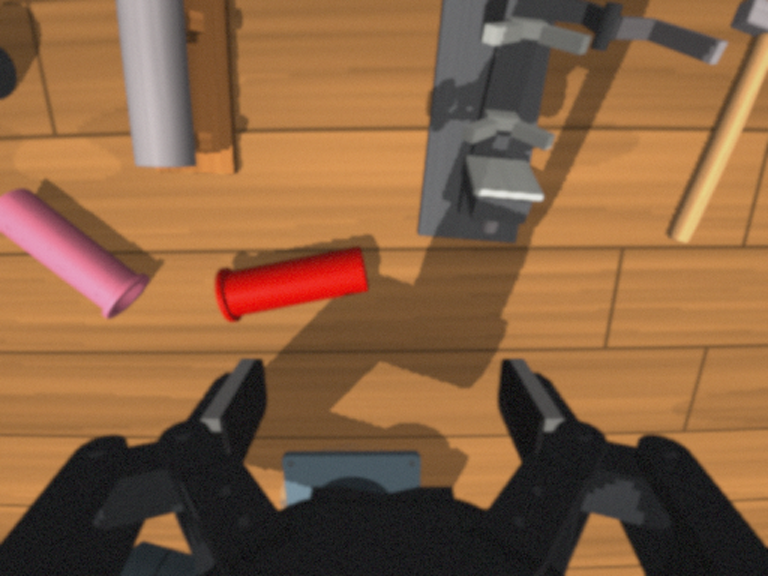

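Wrist 1 (1.5×): the sleeve's plain end is at (165,165), the stand's base runs along (420,235)–(515,240), the pad is at (503,178) and the keeper bar at (720,48). The camera must go farther forward, so I'll take views from two places.

```bash
python3 -m inch '[[[0.72,0.36,0],0,1],[[0.72,0.36,0],0,1],[[0.72,0.36,0],0,1],[[0.72,0.36,0],0,1],[[0.72,0.36,0],0,1]]' | head -2
python3 -m inch '[[[0,0,0],0,1],[[0,0,0],0,1]]'|head -3
python3 - <<'E'
from h import *
import pickle
c=cam('wrist');save(c,'w2.png',s=1.5);pickle.dump(c,open('w2.pkl','wb'));print(c['eye'])
E
python3 -m inch '[[[0,-0.8,0],0,1],[[0,-0.8,0],0,1],[[0,-0.8,0],0,1],[[0,-0.8,0],0,1],[[0,-0.8,0],0,1]]' | head -2
python3 -m inch '[[[0,0,0],0,1],[[0,0,0],0,1]]'|head -3
python3 - <<'E'
from h import *
import pickle
c=cam('wrist');save(c,'w3.png',s=1.5);pickle.dump(c,open('w3.pkl','wb'));print(c['eye'])
E
```

```text
time: 2.03
tcp_pos: [0.6279, -0.1488, 0.3498]
time: 2.2
tcp_pos: [0.6269, -0.1482, 0.3477]
tcp_rot: [-3.14, 0.031, 0.008]
[ 0.70918928 -0.14872539  0.48965068]
time: 2.67
tcp_pos: [0.6283, 0.0574, 0.3528]
time: 2.83
tcp_pos: [0.6287, 0.0568, 0.3526]
tcp_rot: [3.141, -0.02, 0.002]
[0.71004507 0.05709001 0.49502376]
```

View pics/w2.png

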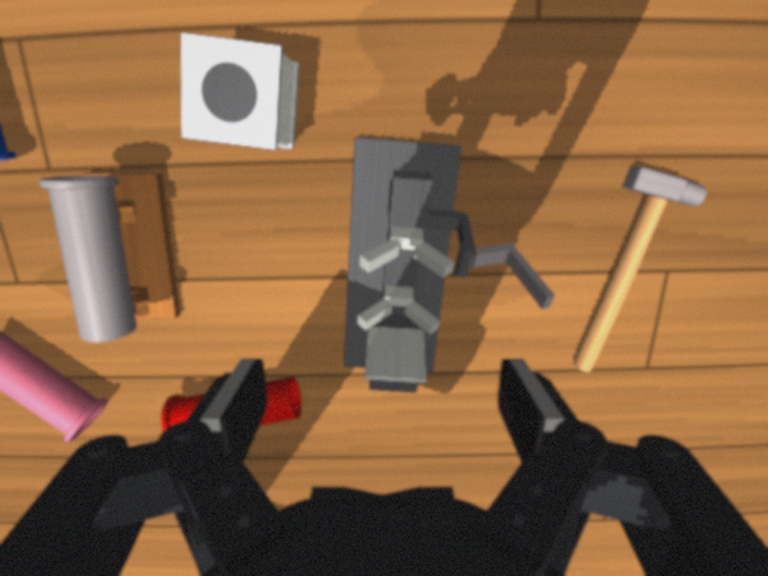

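View pics/w3.png

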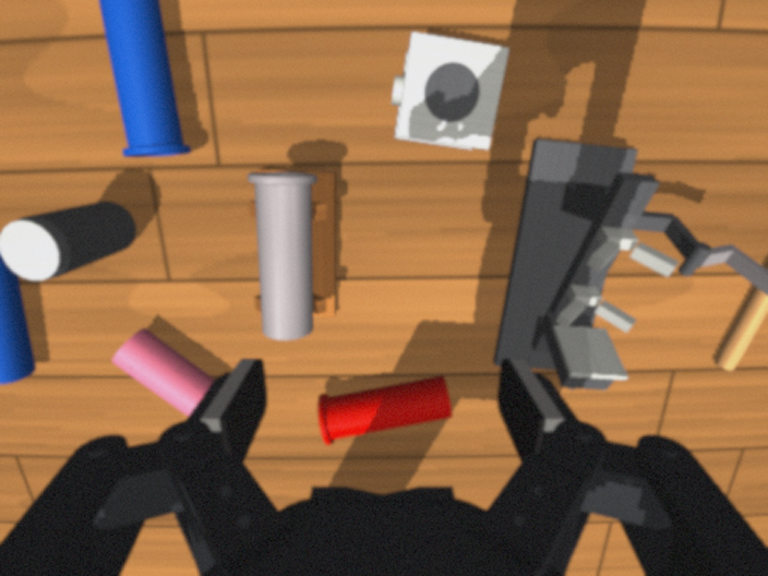

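Wrist 2 (1.5×): the base corners are (357,137), (461,147) and (345,364), the V bottoms are about (405,243) and (399,297), and the keeper end is at (548,300). Wrist 3: the sleeve runs from flange (283,177) to plain end (287,335), the base corners are (535,139), (635,150) and (497,363), and the V bottoms are (627,243) and (594,300).

```bash
cat > m.py <<'E'
from h import *
import pickle
L=lambda n:pickle.load(open(n+'.pkl','rb'))
a,b=L('w2'),L('w3')
# sleeve mask: low saturation, bright, in box
def slv(c,box):
    x0,y0,x1,y1=[int(t/1.5) for t in box]
    hsv=cv2.cvtColor(c['pixels'],cv2.COLOR_RGB2HSV);m=((hsv[...,1]<60)&(hsv[...,2]>95)).astype(np.uint8)
    k=np.zeros_like(m);k[y0:y1,x0:x1]=m[y0:y1,x0:x1];k=cv2.morphologyEx(k,cv2.MORPH_OPEN,np.ones((3,3)))
    n,l,s,_=cv2.connectedComponentsWithStats(k);i=1+np.argmax(s[1:,4]);return l==i
out={}
for n,c,box in(('w2',a,(30,160,150,350)),('w3',b,(230,160,330,350))):
    m=slv(c,box);r=np.where(m.any(1))[0];print(n,'rows',r[0],r[-1],m.sum())
    # silhouette edge rays -> bisector plane
    rr=np.arange(r[0]+12,r[-1]-10);nl=[]
    for side in(0,-1):
        rays=np.array([ray(c,np.where(m[v])[0][side]+(-.5 if side==0 else .5),v) for v in rr])
        u,s,vt=np.linalg.svd(rays);nv=vt[2]*np.sign(vt[2][1]);nl.append(nv)
    bis=nl[0]+nl[1];bis/=np.linalg.norm(bis);ang=np.arccos(nl[0]@nl[1])
    out[n]=(bis,c['eye'],r,m);print(n,'dist to axis from width',.028/np.sin(ang/2))
(n1,e1,_,_),(n2,e2,_,_)=out['w2'],out['w3']
d=np.cross(n1,n2);d/=np.linalg.norm(d);d*=np.sign(d[0])
p=np.linalg.lstsq(np.array([n1,n2,d]),np.array([n1@e1,n2@e2,d@np.array([.6,.16,.08])]),rcond=None)[0]
print('axis dir',d,'pt',p)
r,m=out['w3'][2],out['w3'][3]
for v in(r[0],r[-1]):
    u=np.where(m[v])[0].mean();print('end',[plane(b,u,v+.5*np.sign(v-r.mean()),z).round(4) for z in(.05,.078,.106,.112)])
T=lambda u,v,s,t:tri([(a,u/1.5,v/1.5),(b,s/1.5,t/1.5)])
for nm,q in dict(hiV=(405,243,627,243),loV=(399,297,594,300),c1=(357,137,535,139),c2=(461,147,635,150),c3=(345,364,497,363)).items(): print(nm,*[np.round(t,4) for t in T(*q)])
for c,q in((a,[(357,137),(461,147),(345,364)]),(b,[(535,139),(635,150),(497,363)])): print([plane(c,u/1.5,v/1.5,.014)[:2].round(4) for u,v in q])
print('keeper end', [plane(a,548/1.5,300/1.5,z).round(3) for z in(.18,.2)])
s=arm.state();print(s['tcp_pos'],R.from_rotvec(s['tcp_rot']).as_matrix().round(4).tolist())
E
python3 m.py
python3 - <<'E'
import sys;sys.path.insert(0,'.')
from h import *
import pickle
a=pickle.load(open('w2.pkl','rb'));b=pickle.load(open('w3.pkl','rb'))
i=cv2.resize(a['pixels'][85:270,220:380,::-1],None,fx=2.5,fy=3,interpolation=3);j=cv2.resize(b['pixels'][85:270,325:485,::-1],None,fx=2.5,fy=3,interpolation=3)
cv2.imwrite('pics/c1.png',np.hstack([i,j]))
E
```

```text
w2 rows 118 227 3694
w2 dist to axis from width 0.6018204617510671
w3 rows 115 226 3798
w3 dist to axis from width 0.4546107978121699
axis dir [ 0.99855721 -0.05247901 -0.01137741] pt [0.60006951 0.1590354  0.0905501 ]
end [array([0.6879, 0.1579, 0.05  ]), array([0.6893, 0.1516, 0.078 ]), array([0.6907, 0.1452, 0.106 ]), array([0.691 , 0.1439, 0.112 ])]
end [array([0.4909, 0.1802, 0.05  ]), array([0.5047, 0.1725, 0.078 ]), array([0.5185, 0.1647, 0.106 ]), array([0.5214, 0.1631, 0.112 ])]
hiV [ 0.6256 -0.1671  0.1342] [0. 0.]
loV [ 0.5594 -0.1626  0.1013] [0.0021 0.0021]
c1 [ 0.7189 -0.1199  0.0024] [0.0001 0.0001]
c2 [ 0.7061 -0.2377  0.0063] [0.0003 0.0003]
c3 [ 0.4352 -0.0934  0.0148] [0. 0.]
[array([ 0.7187, -0.1206]), array([ 0.7059, -0.2363]), array([ 0.4347, -0.0933])]
[array([ 0.7186, -0.1158]), array([ 0.7065, -0.233 ]), array([ 0.4348, -0.0937])]
keeper end [array([ 0.586, -0.282,  0.18 ]), array([ 0.594, -0.273,  0.2  ])]
[0.62906787 0.05525974 0.35234156] [[0.9999, -0.0148, 0.0013], [-0.0148, -0.9999, -0.0009], [0.0013, 0.0009, -1.0]]
```

View pics/c1.png

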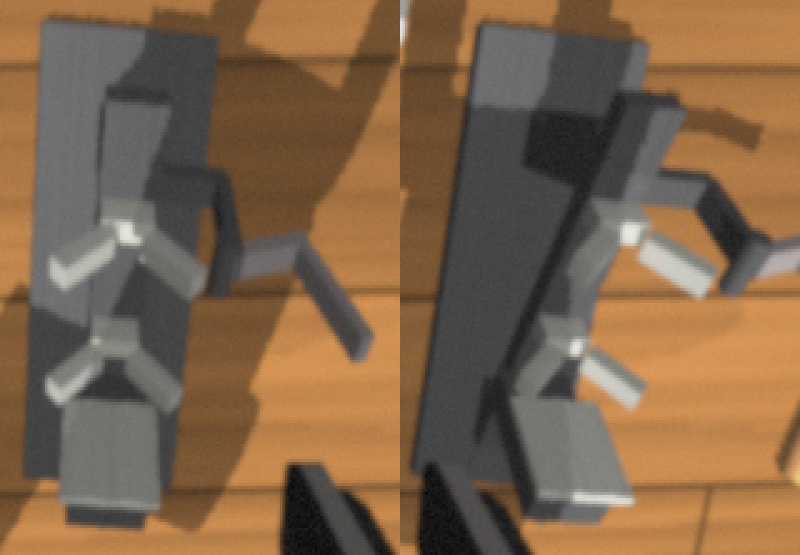

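The crop shows the stand's spine rising away from the robot, saddles with light Vs, the pad plate at the low end and the keeper open on -y. The stand centre is about (0.570,-0.164) with yaw -0.09, and the sleeve centre about (0.604,0.162) with yaw -0.052. I'll move above the sleeve and check.

```bash
python3 -m inch '[[[-0.12,-0.42,0.5],0.024,1],[[-0.12,-0.42,0.5],0.024,1],[[-0.12,-0.42,0.5],0.024,1],[[-0.12,-0.42,0.5],0.024,1],[[-0.12,-0.42,0.5],0.024,1]]' | head -2
python3 -m inch '[[[0,0,0],0,1],[[0,0,0],0,1],[[0,0,0],0,1]]'|head -3
cat > s.py <<'E'
from h import *
# sleeve axis from current wrist view at assumed z
def axis(c,z=.078):
    hsv=cv2.cvtColor(c['pixels'],cv2.COLOR_RGB2HSV);m=((hsv[...,1]<60)&(hsv[...,2]>95)).astype(np.uint8)
    m[265:]=0
    m=cv2.morphologyEx(m,cv2.MORPH_OPEN,np.ones((5,5)));n,l,s,_=cv2.connectedComponentsWithStats(m)
    best=min((i for i in range(1,n) if s[i,4]>1500),key=lambda i:abs(s[i,0]+s[i,2]/2-256));m=l==best
    r=np.where(m.any(1))[0];print('box',s[best]);rr=np.arange(r[0]+25,r[-1]-12);nl=[]
    for side in(0,-1):
        rays=np.array([ray(c,np.where(m[v])[0][side]+(-.5 if side==0 else .5),v) for v in rr])
        vt=np.linalg.svd(rays)[2];nl.append(vt[2]*np.sign(vt[2][1]))
    bis=nl[0]+nl[1];bis/=np.linalg.norm(bis);k=bis@c['eye']
    print('dist',.028/np.sin(np.arccos(nl[0]@nl[1])/2))
    ys=[(k-bis[0]*x-bis[2]*z)/bis[1] for x in(.52,.6,.69)];print('y at x=.52,.6,.69',np.round(ys,4),'yaw',(ys[2]-ys[0])/.17)
    ends=[plane(c,np.where(m[v])[0].mean(),v,zz).round(4)[0] for v,zz in((r[0],.078),(r[0],.112),(r[-1],.106))];print('ends x',ends)
    return m
if __name__=='__main__':
    import statistics
    c=cam('wrist');axis(c)
    s=[arm.state()for _ in range(1)][0];Rm=R.from_rotvec(s['tcp_rot']).as_matrix();print(s['tcp_pos'],np.arctan2(Rm[1,0],Rm[0,0]))
    save(c,'w4.png')
E
python3 s.py
```

```text
time: 3.3
tcp_pos: [0.5965, 0.1624, 0.2194]
time: 3.55
tcp_pos: [0.6036, 0.1587, 0.2282]
tcp_rot: [3.14, -0.088, 0.006]
box [ 222   96   62  159 7726]
dist 0.2992482769508706
y at x=.52,.6,.69 [0.1658 0.1614 0.1564] yaw -0.054947642624134416
ends x [np.float64(0.6881), np.float64(0.6877), np.float64(0.5202)]
[0.60356973 0.15889009 0.22820753] -0.05588156340267454
```

```bash
python3 -m inch '[[[-0.02,-0.009,0.13],0,1],[[-0.02,-0.009,0.29],0,1],[[-0.02,-0.009,0.42],0,1],[[-0.02,-0.009,0.5],0,1],[[-0.02,-0.009,0.5],0,1]]' 
python3 -m inch '[[[0,0,0.08],0,1],[[0,0,0.16],0,1],[[0,0,0.16],0,1],[[0,0,0.16],0,1]]'
```

```text
time: 4.02
tcp_pos: [0.5949, 0.1616, 0.0971]
tcp_rot: [3.139, -0.087, -0.011]
wrist_force: [-1.3, -0.7, 0.0]
opening: 1.001
gripper_force: 0.0
time: 4.35
tcp_pos: [0.598, 0.1626, 0.0623]
tcp_rot: [3.14, -0.086, 0.001]
wrist_force: [0.4, 0.1, -0.1]
opening: 0.998
gripper_force: 0.0
```

Now close on the tube.

```bash
python3 -m inch '[[[0,0,0],0,0.75],[[0,0,0],0,0.6],[[0,0,0],0,0.5],[[0,0,0],0,0.5],[[0,0,0],0,0.5]]' 30
python3 -m inch '[[[0,0,0],0,0.5],[[0,0,0],0,0.5],[[0,0,0],0,0.5]]' 30
```

```text
time: 4.77
tcp_pos: [0.5989, 0.1602, 0.0644]
tcp_rot: [3.136, -0.083, 0.006]
wrist_force: [-2.9, -11.7, 10.7]
opening: 0.657
gripper_force: 30.2
time: 5.02
tcp_pos: [0.5989, 0.1602, 0.0644]
tcp_rot: [3.136, -0.083, 0.006]
wrist_force: [-2.4, -10.7, 9.6]
opening: 0.652
gripper_force: 30.2
```

```bash
python3 -m inch '[[[0,0,-0.06],0,0.5],[[0,0,-0.2],0,0.5],[[0,0,-0.36],0,0.5],[[0,0,-0.52],0,0.5],[[0,0,-0.66],0,0.5]]' 40
python3 -m inch '[[[0,0,-0.3],0,0.5],[[0,0,-0.3],0,0.5],[[0,0,-0.3],0,0.5],[[0,0,-0.3],0,0.5]]' 40
python3 - <<'E'
from h import *
c=cam('wrist');save(c,'w5.png',s=1.2);s=arm.state();Rm=R.from_rotvec(s['tcp_rot']).as_matrix();print(Rm.round(3),s['joint_positions'])
E
```

```text
time: 5.43
tcp_pos: [0.5968, 0.1632, 0.2288]
tcp_rot: [-3.14, 0.084, -0.001]
wrist_force: [1.0, -0.0, -5.7]
opening: 0.648
gripper_force: 45.3
time: 5.77
tcp_pos: [0.5978, 0.1633, 0.3035]
tcp_rot: [-3.14, 0.084, -0.008]
wrist_force: [-0.4, -0.2, -8.4]
opening: 0.648
gripper_force: 45.3
[[ 0.999 -0.053 -0.001]
 [-0.053 -0.999 -0.   ]
 [-0.001  0.    -1.   ]] [ 8.69108239e-02  3.51738612e-01  1.23899231e+00 -1.49893649e-05
  1.55165324e+00  1.71121342e+00]
```

View pics/w5.png

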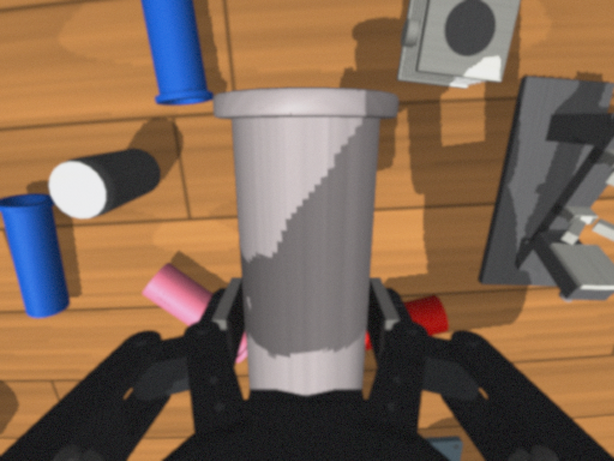

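The sleeve is held level, with the flange forward at (305,103). The stand's left base edge runs (527,77)–(481,283) and the pad plate is at (570,265). I'm carrying it partway over and refining the stand pose there.

```bash
python3 -m inch '[[[0,0.1,0],0,0.5],[[0,0.25,0],0,0.5],[[0,0.4,0],0,0.5],[[0,0.56,0],0,0.5],[[0,0.7,0],0,0.5]]'|head -2
python3 -m inch '[[[0,0.0,0],0,0.5],[[0,0,0],0,0.5],[[0,0,0],0,0.5],[[0,0,0],0,0.5]]' |head -3
python3 - <<'E'
from h import *
import pickle
for i in range(3):
    c=cam('wrist');print(c['eye'].round(4),np.degrees(R.from_matrix(c['rotation']).as_euler('zyx')).round(2))
pickle.dump(c,open('w6.pkl','wb'));save(c,'w6.png',crop=(256,0,256,300),s=2)
E
```

```text
time: 6.23
tcp_pos: [0.5857, -0.0132, 0.2972]
time: 6.57
tcp_pos: [0.5871, -0.0104, 0.2993]
tcp_rot: [-3.139, 0.083, 0.005]
[ 0.669  -0.0136  0.4413] [-93.24  18.47   1.12]
[ 0.6691 -0.0132  0.4419] [-93.19  18.41   1.09]
[ 0.6692 -0.0132  0.4424] [-93.18  18.37   1.06]
```

View pics/w6.png

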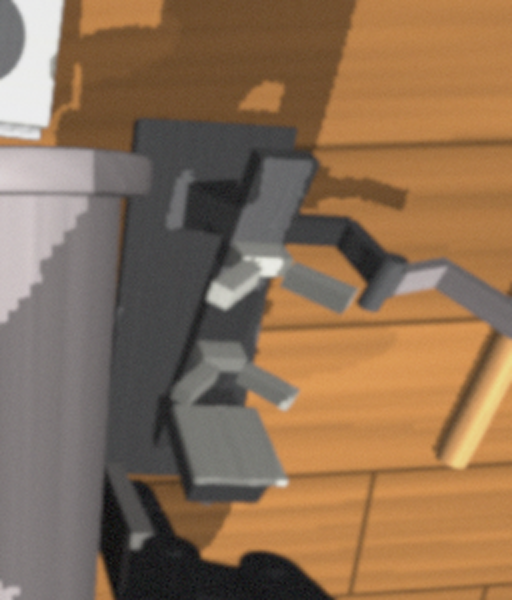

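Wrist 6 (×2 crop): the base corners are (136,121) and (296,129). The high saddle tips are (222,308) and (345,312), and the low ones (178,402) and (288,409).

```bash
python3 - <<'E'
from h import *
import pickle
from scipy.optimize import least_squares
L=lambda n:pickle.load(open(n+'.pkl','rb'))
w1,w2,w3,w6=[L(n) for n in('w1','w2','w3','w6')]
c25,s25=np.cos(np.radians(25)),np.sin(np.radians(25))
C=lambda x,y,z:np.array([x*c25-z*s25,y,.145+x*s25+z*c25])
m=.001
hl,hr,ll,lr=C(32*m,41*m,-7*m),C(32*m,-41*m,-7*m),C(-46*m,41*m,-7*m),C(-46*m,-41*m,-7*m)
c1,c2,c3,c4=[np.array([a,b,.014]) for a,b in((.145,.06),(.145,-.06),(-.145,.06),(-.145,-.06))]
obs=[(w2,244.8,181.7,hl,'hl'),(w2,298,184,hr,'hr'),(w2,244.8,219.3,ll,'ll'),(w2,288.8,221.7,lr,'lr'),(w3,447.8,184,hr,'hr'),(w3,421,221,lr,'lr'),
(w6,256+111,154,hl,'hl'),(w6,256+172.5,156,hr,'hr'),(w6,256+89,201,ll,'ll'),(w6,256+144,204.5,lr,'lr'),
(w2,238,91.3,c1,'c1'),(w2,307.3,98,c2,'c2'),(w2,230,242.7,c3,'c3'),(w3,356.7,92.7,c1,'c1'),(w3,423.3,100,c2,'c2'),(w3,331.3,242,c3,'c3'),
(w6,256+68,60.5,c1,'c1'),(w6,256+148,64.5,c2,'c2'),(w1,280,156.7,c3,'c3'),(w1,343.3,160,c4,'c4')]
pts=[(plane(c,u,v,p[2])[:2],p[:2],n) for c,u,v,p,n in obs]
W=lambda q,p:np.array([q[0]+np.cos(q[2])*p[0]-np.sin(q[2])*p[1],q[1]+np.sin(q[2])*p[0]+np.cos(q[2])*p[1]])
def fit(P): return least_squares(lambda q:np.concatenate([W(q,p)-o for o,p,n in P]),[.57,-.164,-.09],loss='soft_l1',f_scale=.003).x
q=fit(pts);print('all',q.round(4))
for (o,p,n),ob in zip(pts,obs):print(n,[k for k,w in zip('1236',(w1,w2,w3,w6)) if w is ob[0]],((o-W(q,p))*1000).round(1))
print('saddles',fit([t for t in pts if t[2][0]in'hl']).round(4),'base',fit([t for t in pts if t[2][0]=='c']).round(4))
print('hr tri',tri([(w2,298,184),(w3,447.8,184),(w6,428.5,156)]),'lr tri',tri([(w2,288.8,221.7),(w3,421,221),(w6,400,204.5)]),hr[2],lr[2])
E
```

```text
all [ 0.5703 -0.1635 -0.0856]
hl ['2'] [-1.4 -7.9]
hr ['2'] [1.1 4.3]
ll ['2'] [ -0.3 -10.5]
lr ['2'] [1.4 5. ]
hr ['3'] [0.4 4.2]
lr ['3'] [0.6 3.2]
hl ['6'] [-0.5 -7.1]
hr ['6'] [1.  5.6]
ll ['6'] [ 2.7 -2.9]
lr ['6'] [0.9 6.5]
c1 ['2'] [-1.1 -4.5]
c2 ['2'] [-3.7 -0.6]
c3 ['2'] [ 3.7 -2. ]
c1 ['3'] [-1.3  0.3]
c2 ['3'] [-3.1  2.7]
c3 ['3'] [ 3.8 -2.3]
c1 ['6'] [-3.5 -0.4]
c2 ['6'] [-3.3  0.6]
c3 ['1'] [-0.4 -2.7]
c4 ['1'] [2.7 2. ]
saddles [ 0.5708 -0.1613 -0.082 ] base [ 0.5693 -0.1642 -0.0853]
hr tri (array([ 0.59915418, -0.2028204 ,  0.1512407 ]), [np.float64(0.00024029372190060007), np.float64(0.0006928461966591747), np.float64(0.0006750531890405842)]) lr tri (array([ 0.52952977, -0.19569042,  0.12007458]), [np.float64(0.000448319394793053), np.float64(0.001301925967355099), np.float64(0.0014882683912377799)]) 0.15217962986644581 0.11921540545067127
```

```bash
python3 -m inch '[[[0.006,0.12,0],0.004,0.5],[[0.012,0.26,0],0.008,0.5],[[0.018,0.4,0],0.012,0.5],[[0.024,0.53,0],0.02,0.5],[[0.026,0.615,0],0.02,0.5]]'|head -2
python3 -m inch '[[[0,0,0.1],0,0.5],[[0,0,0.22],0,0.5],[[0,0,0.34],0,0.5],[[0,0,0.4],0,0.5],[[0,0,0.4],0,0.5]]' 20
cat > st.py <<'E'
from h import *
P=[]
for _ in range(4):
    imaging.read_camera('side');s=arm.state();P.append(np.r_[s['tcp_pos'],R.from_rotvec(s['tcp_rot']).as_matrix()[[1,0],[0,0]]])
p=np.mean(P,0);yaw=np.arctan2(p[3],p[4]);o=np.array([.570,-.164]);u=np.array([np.cos(-.085),np.sin(-.085)])
d=p[:2]-o;h=d@u;w=d@[-u[1],u[0]];z=p[2]+.0155-.145
print('t',round(s['time'],2),'tcp',p[:3].round(4),'sd',np.std(P,0)[:3].round(4),'yaw',round(yaw,4),'along,across mm',round(h*1e3,1),round(w*1e3,1),'grip cradle x,z mm',np.round([1e3*(h*.9063+z*.4226),1e3*(z*.9063-h*.4226)],1),'F',np.round(s['wrist_force'],1),'T',np.round(s['ft_torque'],2),'op',round(s['opening'],3),round(s['gripper_force'],1))
E
python3 st.py
```

```text
time: 7.13
tcp_pos: [0.5861, -0.1677, 0.3009]
time: 7.55
tcp_pos: [0.5836, -0.1634, 0.1962]
tcp_rot: [-3.135, 0.132, 0.013]
wrist_force: [-0.2, 0.6, -7.0]
opening: 0.647
gripper_force: 45.7
t 7.75 tcp [ 0.5865 -0.1649  0.2014] sd [0.0009 0.0006 0.0016] yaw -0.084 along,across mm 16.5 0.5 grip cradle x,z mm [45.3 58.2] F [-0.3 -0.  -5.7] T [-0.02  0.07 -0.03] op 0.646 45.7
```

```bash
python3 -m inch '[[[0,0,0.04],0,0.5],[[0,0,0.08],0,0.5],[[0,0,0.12],0,0.5],[[0,0,0.15],0,0.5],[[0,0,0.17],0,0.5]]' 20; python3 st.py
```

```text
time: 8.17
tcp_pos: [0.5852, -0.1651, 0.1567]
tcp_rot: [-3.138, 0.134, 0.004]
wrist_force: [0.6, 0.9, -6.4]
opening: 0.651
gripper_force: 45.7
t 8.37 tcp [ 0.5855 -0.1652  0.1572] sd [0.0005 0.0002 0.0009] yaw -0.0852 along,across mm 15.5 0.1 grip cradle x,z mm [25.8 18.6] F [ 1.7  0.8 -6.2] T [-0.01  0.09  0.07] op 0.644 45.7
```

```bash
for i in 1; do python3 -m inch '[[[0,0,0.01],0,0.5],[[0,0,0.02],0,0.5],[[0,0,0.03],0,0.5]]' 20|grep -E 'pos|force'; python3 -m inch '[[[0,0,0.01],0,0.5],[[0,0,0.02],0,0.5]]' 20|grep -E 'pos|force';done; python3 st.py
```

```text
tcp_pos: [0.5864, -0.1658, 0.1516]
wrist_force: [-3.0, -1.2, 2.2]
gripper_force: 46.4
tcp_pos: [0.5864, -0.1666, 0.1488]
wrist_force: [-10.2, 0.1, 17.1]
gripper_force: 47.7
t 8.98 tcp [ 0.5864 -0.1667  0.1489] sd [0.0001 0.     0.0002] yaw -0.0853 along,across mm 16.6 -1.3 grip cradle x,z mm [23.2 10.6] F [-5.9 -1.9  9.2] T [-0.18  0.8  -0.07] op 0.649 47.2
```

```bash
python3 -m inch '[[[0,0,0.005],0,0.5],[[0,0,0.01],0,0.5],[[0,0,0.015],0,0.5],[[0,0,0.015],0,0.5]]' 20|grep -E 'pos|force'; python3 st.py
```

```text
tcp_pos: [0.5856, -0.1667, 0.1457]
wrist_force: [-10.7, -1.2, 14.3]
gripper_force: 48.2
t 9.52 tcp [ 0.5856 -0.1667  0.1458] sd [0. 0. 0.] yaw -0.0851 along,across mm 15.8 -1.3 grip cradle x,z mm [21.2  8.1] F [-11.4  -0.5  14.2] T [-0.18  1.34 -0.07] op 0.647 48.2
```

```bash
python3 - <<'E'
from h import *
c=cam('side');save(c,'side2.png',crop=(200,90,160,130),s=4)
E
```

```text
(no output)
```

View pics/side2.png

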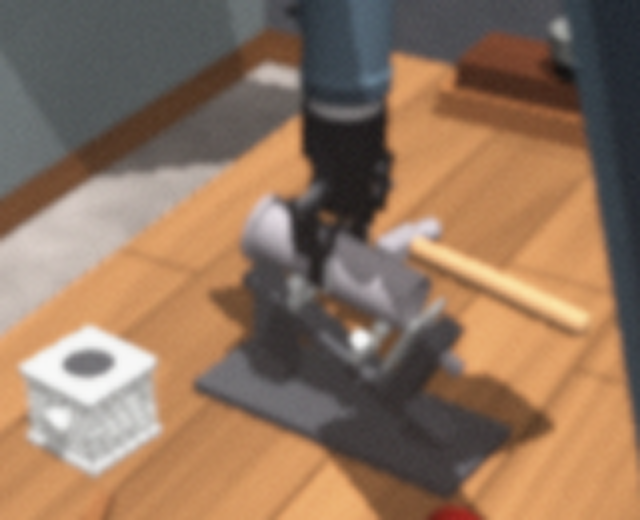

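The sleeve is tilting on the upper saddle (it runs from (265,225) to (420,290)), so I'll keep lowering.

```bash
for k in 1; do python3 -m inch '[[[0,0,0.005],0,0.5],[[0,0,0.01],0,0.5],[[0,0,0.015],0,0.5],[[0,0,0.015],0,0.5]]' 20|grep -E 'pos|force'; python3 -m inch '[[[0,0,0.005],0,0.5],[[0,0,0.01],0,0.5],[[0,0,0.01],0,0.5]]' 20|grep -E 'pos|force'; done; python3 st.py
```

```text
tcp_pos: [0.5849, -0.1666, 0.1419]
wrist_force: [-12.6, -0.2, 16.2]
gripper_force: 49.7
tcp_pos: [0.5847, -0.1665, 0.1394]
wrist_force: [-13.7, -0.2, 16.3]
gripper_force: 50.9
t 10.35 tcp [ 0.5848 -0.1665  0.1394] sd [0. 0. 0.] yaw -0.085 along,across mm 14.9 -1.3 grip cradle x,z mm [17.7  2.7] F [-13.2   0.2  15.1] T [-0.13  1.74 -0.02] op 0.646 50.8
```

```bash
python3 -m inch '[[[0,0,0.004],0,0.5],[[0,0,0.008],0,0.5],[[0,0,0.008],0,0.5]]' 20|grep -E 'pos|force'; python3 st.py; python3 -m inch '[[[0,0,0.003],0,0.5],[[0,0,0.006],0,0.5],[[0,0,0.006],0,0.5]]' 20|grep -E 'pos|force'; python3 st.py
```

```text
tcp_pos: [0.5847, -0.1665, 0.1376]
wrist_force: [-14.6, -0.5, 18.2]
gripper_force: 52.0
t 10.8 tcp [ 0.5847 -0.1665  0.1376] sd [0. 0. 0.] yaw -0.085 along,across mm 14.8 -1.3 grip cradle x,z mm [16.9  1.1] F [-13.5  -0.3  17. ] T [-0.07  1.81 -0.05] op 0.65 52.0
tcp_pos: [0.5846, -0.1665, 0.1363]
wrist_force: [-15.3, 0.4, 18.7]
gripper_force: 52.9
t 11.25 tcp [ 0.5846 -0.1665  0.1364] sd [0. 0. 0.] yaw -0.0851 along,across mm 14.8 -1.3 grip cradle x,z mm [16.3 -0. ] F [-14.   -0.3  18.3] T [-0.14  1.96 -0.1 ] op 0.645 52.9
```

```bash
python3 -m inch '[[[0,0,0.003],0,0.5],[[0,0,0.006],0,0.5],[[0,0,0.006],0,0.5]]' 20|grep -E 'pos|force'; python3 -m inch '[[[0,0,0.003],0,0.5],[[0,0,0.006],0,0.5],[[0,0,0.006],0,0.5]]' 20|grep -E 'pos|force'; python3 st.py
```

```text
tcp_pos: [0.5847, -0.1665, 0.1358]
wrist_force: [-17.7, 1.0, 23.9]
gripper_force: 53.5
tcp_pos: [0.5847, -0.1665, 0.1357]
wrist_force: [-20.2, 1.6, 30.0]
gripper_force: 54.2
t 11.95 tcp [ 0.5847 -0.1665  0.1357] sd [0. 0. 0.] yaw -0.0847 along,across mm 14.9 -1.3 grip cradle x,z mm [16.1 -0.7] F [-19.7   1.8  31.4] T [ 0.22  2.73 -0.04] op 0.649 54.2
```

```bash
python3 - <<'E'
from h import *
c=cam('scene');save(c,'sc2.png',crop=(150,110,110,150),s=4)
E
```

```text
(no output)
```

View pics/sc2.png

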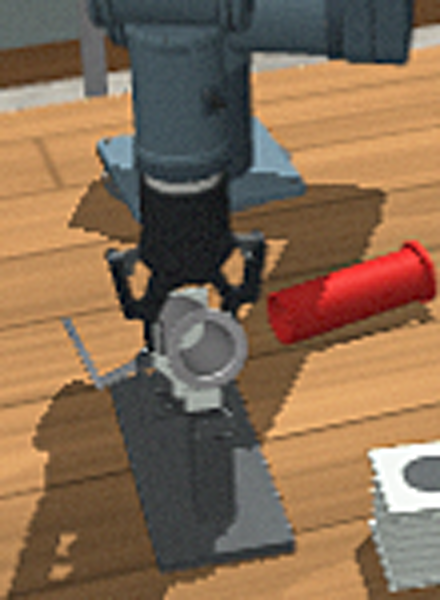

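The scene view shows the sleeve (flange at (205,345)) seated in line in the stand, with the keeper open at (85,350). The force rise shows both saddles are touched, so I'll ease off and release.

```bash
python3 -m inch '[[[0,0,-0.004],0,0.5],[[0,0,-0.008],0,0.5],[[0,0,-0.008],0,0.72]]' 20|grep -E 'force|open'; python3 -m inch '[[[0,0,0],0,0.8],[[0,0,0],0,0.9],[[0,0,0],0,0.9],[[0,0,0],0,0.9]]'; python3 st.py
```

```text
wrist_force: [0.1, 0.8, 1.4]
opening: 0.716
gripper_force: 0.0
time: 12.58
tcp_pos: [0.5863, -0.1653, 0.1313]
tcp_rot: [-3.139, 0.133, -0.0]
wrist_force: [0.1, -0.2, -0.3]
opening: 0.897
gripper_force: 0.0
t 12.78 tcp [ 0.5861 -0.1653  0.1312] sd [0.0001 0.     0.    ] yaw -0.0849 along,across mm 16.2 0.1 grip cradle x,z mm [15.4 -5.3] F [-0.2 -0.   0.4] T [-0.   -0.01 -0.01] op 0.9 0.0
```

```bash
python3 -m inch '[[[0,0,-0.1],0,0.9],[[0,0,-0.22],0,0.9],[[0,0,-0.36],0,0.9],[[0,0,-0.48],0,0.9],[[0,0,-0.48],0,0.9]]'|head -2;python3 -m inch '[[[0.15,0,0],0,0.54],[[0.3,0,0],0,0.54],[[0.43,0,0],0,0.54],[[0.43,0,0],0,0.54]]'|head -2; python3 st.py; python3 - <<'E'
from h import *
c=cam('wrist');save(c,'w7.png',s=1.2)
E
```

```text
time: 13.2
tcp_pos: [0.589, -0.1667, 0.259]
time: 13.53
tcp_pos: [0.6973, -0.1748, 0.248]
t 13.73 tcp [ 0.6934 -0.1744  0.2497] sd [0.001  0.0001 0.0011] yaw -0.0846 along,across mm 123.8 0.1 grip cradle x,z mm [163.   56.6] F [-0.1 -0.2  0.5] T [-0.04 -0.01  0.01] op 0.54 0.0
```

View pics/w7.png

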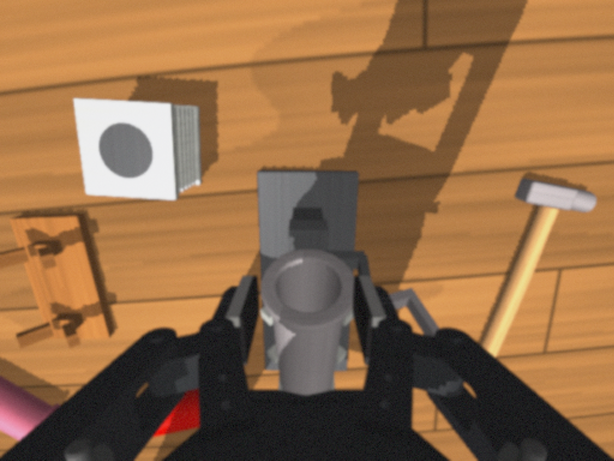

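The wrist view shows the sleeve lying in the saddles with its flange face centred at (308,288). The keeper is still open at (420,310).

```bash
python3 - <<'E'
from h import *
c=cam('wrist');u=np.array([np.cos(-.085),np.sin(-.085),0])
d=np.r_[u[:2]*.9063,.4226];o=np.array([.570,-.164,.145]);r=ray(c,308/1.2,288/1.2)
A=np.array([d,-r]).T;t=np.linalg.lstsq(A,c['eye']-o,rcond=None)[0];p=o+t[0]*d;print('flange cradle x',t[0],p,'miss',np.linalg.norm(p-c['eye']-t[1]*r))
E
```

```text
flange cradle x 0.09649746669532963 [ 0.65713991 -0.17142478  0.18577983] miss 0.00036688906255862133
```

```bash
python3 -m inch '[[[0,0,0.1],0,0.54],[[0,0,0.2],0,0.54],[[0,0,0.28],0,0.54],[[0,0,0.28],0,0.54]]'|grep -E 'pos|force'; python3 st.py; python3 -m inch '[[[-0.02,0,0],0,0.54],[[-0.04,0,0],0,0.54],[[-0.04,0,0],0,0.54]]'|grep -E 'pos|force'
```

```text
tcp_pos: [0.6899, -0.1736, 0.1774]
wrist_force: [-1.0, -0.2, -0.7]
gripper_force: 0.0
t 14.37 tcp [ 0.6927 -0.1746  0.1825] sd [0.0011 0.0004 0.0016] yaw -0.0853 along,across mm 123.1 -0.1 grip cradle x,z mm [134.  -4.] F [ 0.2 -0.5 -0.1] T [-0.05 -0.01  0.03] op 0.537 0.0
tcp_pos: [0.6826, -0.1737, 0.1829]
wrist_force: [0.1, 0.9, -0.4]
gripper_force: 0.0
```

```bash
M='tcp_pos|wrist_force'; python3 -m inch '[[[-0.01,0,0],0,0.54],[[-0.02,0,0],0,0.54],[[-0.03,0,0],0,0.54],[[-0.03,0,0],0,0.54]]'|grep -E "$M"; python3 -m inch '[[[-0.01,0,0.005],0,0.54],[[-0.02,0,0.01],0,0.54],[[-0.02,0,0.01],0,0.54]]'|grep -E "$M";python3 -m inch '[[[-0.01,0,0.005],0,0.54],[[-0.02,0,0.01],0,0.54],[[-0.02,0,0.01],0,0.54]]'|grep -E "$M"; python3 st.py
```

```text
tcp_pos: [0.6753, -0.173, 0.1816]
wrist_force: [0.1, 0.3, -0.1]
tcp_pos: [0.671, -0.1726, 0.1792]
wrist_force: [1.3, -0.4, 2.1]
tcp_pos: [0.6686, -0.1725, 0.1783]
wrist_force: [9.2, 0.2, 3.0]
t 15.65 tcp [ 0.6686 -0.1725  0.1782] sd [0. 0. 0.] yaw -0.0852 along,across mm 98.9 -0.1 grip cradle x,z mm [110.3   2.4] F [8.8 1.1 2.9] T [ 0.18 -1.46 -0.15] op 0.534 4.7
```

```bash
M='tcp_pos|wrist_force'; python3 -m inch '[[[-0.004,0,0.002],0,0.54],[[-0.008,0,0.004],0,0.54],[[-0.008,0,0.004],0,0.54]]'|grep -E "$M"; python3 -m inch '[[[-0.004,0,0.002],0,0.54],[[-0.008,0,0.004],0,0.54],[[-0.008,0,0.004],0,0.54]]'|grep -E "$M"; python3 st.py
```

```text
tcp_pos: [0.6683, -0.1725, 0.1782]
wrist_force: [12.7, 0.2, 5.1]
tcp_pos: [0.668, -0.1725, 0.1782]
wrist_force: [16.8, 1.0, 4.9]
t 16.35 tcp [ 0.668  -0.1725  0.1782] sd [0. 0. 0.] yaw -0.0852 along,across mm 98.4 -0.1 grip cradle x,z mm [109.7   2.5] F [16.1  0.8  6.1] T [ 0.27 -2.76 -0.25] op 0.537 8.7
```

```bash
python3 -m inch '[[[0.04,0,-0.01],0,0.54],[[0.12,0,-0.04],0,0.54],[[0.12,0,-0.2],0,0.54],[[0.12,0,-0.3],0,0.54],[[0.12,0,-0.3],0,0.54]]'|grep -E 'pos|force'
python3 -m inch '[[[0,0,0],0,0.54],[[0,0,0],0,0.54]]'|head -2
python3 - <<'E'
from h import *
c=cam('wrist');save(c,'w8.png',s=1.2);o=cv2.imread('pics/w7.png')
u=np.array([np.cos(-.085),np.sin(-.085),0]);d=np.r_[u[:2]*.9063,.4226];O=np.array([.570,-.164,.145])
for n,im in(('w7',o),('w8',cv2.imread('pics/w8.png'))):
    hsv=cv2.cvtColor(im,cv2.COLOR_BGR2HSV);m=((hsv[...,1]<50)&(hsv[...,2]>85)).astype(np.uint8);k=np.zeros_like(m);k[225:400,255:365]=m[225:400,255:365]
    n2,l,s,ce=cv2.connectedComponentsWithStats(k);i=1+np.argmax(s[1:,4])
    mm=l==i;r=np.where(mm.any(1))[0];w=[(v,np.where(mm[v])[0][[0,-1]]) for v in range(r[0],r[-1],8)];print(n,s[i],[(v,tuple(map(int,e))) for v,e in w])
print(c['eye'],np.mean([proj(c,O+d*.0965)*1.2],0))
for x in(-.018,0,.018):print(x,[tuple((proj(c,O+d*(x+.085)+.034*(np.array([-.4226*u[0],-.4226*u[1],.9063])*t))*1.2).round()) for t in(1,0,-1)])
E
```

```text
tcp_pos: [0.6936, -0.1754, 0.2557]
wrist_force: [0.2, -0.2, 1.8]
gripper_force: 0.0
time: 16.93
tcp_pos: [0.6908, -0.1743, 0.2484]
w7 [  260   225    94   170 11258] [(225, (260, 289)), (233, (260, 288)), (241, (260, 293)), (249, (261, 294)), (257, (269, 335)), (265, (270, 345)), (273, (265, 351)), (281, (262, 352)), (289, (262, 351)), (297, (262, 351)), (305, (263, 351)), (313, (261, 352)), (321, (264, 349)), (329, (273, 340)), (337, (274, 339)), (345, (272, 340)), (353, (267, 346)), (361, (270, 345)), (369, (272, 345)), (377, (284, 332)), (385, (280, 332)), (393, (298, 315))]
w8 [  259   225    95   170 10972] [(225, (259, 288)), (233, (260, 295)), (241, (260, 291)), (249, (260, 293)), (257, (272, 324)), (265, (274, 340)), (273, (267, 348)), (281, (263, 352)), (289, (262, 352)), (297, (262, 351)), (305, (263, 351)), (313, (260, 352)), (321, (263, 349)), (329, (273, 341)), (337, (274, 340)), (345, (272, 340)), (353, (267, 346)), (361, (270, 346)), (369, (268, 346)), (377, (281, 332)), (385, (280, 332)), (393, (298, 315))]
[ 0.77236963 -0.17998201  0.3905269 ] [307.51469348 288.3414816 ]
-0.018 [(np.float64(308.0), np.float64(353.0)), (np.float64(307.0), np.float64(311.0)), (np.float64(307.0), np.float64(276.0))]
0 [(np.float64(308.0), np.float64(341.0)), (np.float64(307.0), np.float64(298.0)), (np.float64(307.0), np.float64(262.0))]
0.018 [(np.float64(308.0), np.float64(327.0)), (np.float64(308.0), np.float64(283.0)), (np.float64(307.0), np.float64(247.0))]
```

The push met a hard stop: 17 N along the slope, with the sleeve no longer moving and its origin near cradle x +11. The sleeve is home and let go. Next is the keeper.

```bash
python3 -m inch '[[[-0.06,0.12,-0.08],0,0],[[-0.14,0.24,-0.08],0,0],[[-0.22,0.36,-0.08],0,0],[[-0.3,0.48,-0.08],0,0],[[-0.37,0.6,-0.08],0,0]]'|head -2; python3 -m inch '[[[0,0,0],0,0],[[0,0,0],0,0],[[0,0,0],0,0]]'|head -2; python3 st.py
```

```text
time: 17.4
tcp_pos: [0.5845, -0.3164, 0.2676]
time: 17.65
tcp_pos: [0.5863, -0.3156, 0.2682]
t 17.85 tcp [ 0.5872 -0.3147  0.2688] sd [0.0002 0.0002 0.0002] yaw -0.0837 along,across mm 30.0 -148.7 grip cradle x,z mm [ 86.  113.6] F [ 0.7  0.8 -0.4] T [ 0.   -0.01  0.01] op 0.002 0.0
```

```bash
python3 -m inch '[[[0,0,0.12],0,0],[[0,0,0.24],0,0],[[0,0,0.328],0,0],[[0,0,0.328],0,0]]'|grep -E 'pos|force'; python3 -m inch '[[[0,-0.03,0],0,0],[[0,-0.06,0],0,0],[[0,-0.08,0],0,0],[[0,-0.1,0],0,0],[[0,-0.1,0],0,0]]'|grep -E 'pos|force'; python3 -m inch '[[[0,-0.02,-0.01],0,0],[[0,-0.04,-0.02],0,0],[[0,-0.06,-0.03],0,0],[[0,-0.06,-0.03],0,0]]'|grep -E 'pos|force'; python3 st.py
```

```text
tcp_pos: [0.5849, -0.313, 0.1816]
wrist_force: [-0.9, 0.0, -1.1]
gripper_force: 0.0
tcp_pos: [0.5899, -0.2912, 0.19]
wrist_force: [0.8, -1.8, 0.2]
gripper_force: 1.1
tcp_pos: [0.5882, -0.2816, 0.1991]
wrist_force: [-8.9, -12.9, 11.0]
gripper_force: 8.7
t 19.13 tcp [ 0.5884 -0.2818  0.1988] sd [0.     0.0001 0.0001] yaw -0.0871 along,across mm 28.4 -115.9 grip cradle x,z mm [55.  50.8] F [-10.5 -13.9  11. ] T [-2.13  1.67  0.05] op -0.001 8.7
```

The tip rode up onto the bar's end. I'll back off and go lower.

```bash
python3 -m inch '[[[0,0.06,-0.02],0,0],[[0,0.12,-0.02],0,0],[[0,0.13,0.06],0,0],[[0,0.13,0.13],0,0],[[0,0.13,0.13],0,0]]'|grep -E 'pos|force'; python3 st.py; python3 -m inch '[[[0,-0.03,0],0,0],[[0,-0.06,0],0,0],[[0,-0.09,0],0,0],[[0,-0.11,0],0,0],[[0,-0.11,0],0,0]]'|grep -E 'pos|force'; python3 st.py
```

```text
tcp_pos: [0.5856, -0.308, 0.1583]
wrist_force: [0.1, 0.6, -0.7]
gripper_force: 0.0
t 19.75 tcp [ 0.5873 -0.3086  0.1621] sd [0.0007 0.0003 0.0013] yaw -0.0853 along,across mm 29.5 -142.6 grip cradle x,z mm [40.5 17. ] F [-0.1  0.2  0.1] T [ 0.02 -0.02  0.02] op 0.001 0.0
tcp_pos: [0.5881, -0.2888, 0.1679]
wrist_force: [-14.3, -22.2, 13.9]
gripper_force: 12.0
t 20.37 tcp [ 0.5882 -0.289   0.1677] sd [0.     0.     0.0001] yaw -0.0865 along,across mm 28.8 -123.0 grip cradle x,z mm [42.2 22.4] F [-12.9 -21.3  12.4] T [-2.8   1.88  0.07] op 0.0 11.5
```

The contact force points at the hinge, so friction is jamming the bar end, which has to travel upwards. I'll back off, then push in while rising with it.

```bash
python3 -m inch '[[[0,0.06,0],0,0],[[0,0.06,0],0,0],[[0,0.06,0],0,0]]'|grep -E 'pos|force'; python3 st.py; python3 -m inch '[[[-0.007,-0.025,-0.014],0,0],[[-0.013,-0.04,-0.03],0,0],[[-0.021,-0.055,-0.045],0,0],[[-0.028,-0.07,-0.06],0,0],[[-0.035,-0.085,-0.075],0,0]]'|grep -E 'pos|force'; python3 st.py
```

```text
tcp_pos: [0.5886, -0.2958, 0.163]
wrist_force: [-0.1, 0.5, -0.6]
gripper_force: 0.0
t 20.82 tcp [ 0.5886 -0.2948  0.1624] sd [0.     0.0002 0.0001] yaw -0.0843 along,across mm 29.7 -128.8 grip cradle x,z mm [40.8 17.2] F [0.  0.3 0.3] T [ 0.01  0.02 -0.04] op -0.001 0.0
tcp_pos: [0.5816, -0.2731, 0.1816]
wrist_force: [0.1, -0.9, -0.8]
gripper_force: 0.3
t 21.43 tcp [ 0.5818 -0.2731  0.1819] sd [0.0001 0.0005 0.0004] yaw -0.0843 along,across mm 21.1 -107.7 grip cradle x,z mm [41.3 38.6] F [ 0.4 -1.   0.4] T [-0.04 -0.07  0.04] op 0.003 0.2
```

```bash
python3 -m inch '[[[0,-0.015,-0.015],0,0],[[0,-0.03,-0.03],0,0],[[0,-0.045,-0.045],0,0],[[0,-0.06,-0.06],0,0],[[0,-0.075,-0.072],0,0]]'|grep -E 'pos|force'; python3 -m inch '[[[0,-0.015,-0.008],0,0],[[0,-0.03,-0.016],0,0],[[0,-0.045,-0.02],0,0],[[0,-0.06,-0.022],0,0]]'|grep -E 'pos|force'; python3 st.py
```

```text
tcp_pos: [0.5834, -0.2551, 0.1999]
wrist_force: [-0.6, -1.3, -0.3]
gripper_force: 0.3
tcp_pos: [0.5841, -0.2404, 0.2053]
wrist_force: [-4.3, -1.8, 5.4]
gripper_force: 2.8
t 22.38 tcp [ 0.5842 -0.2403  0.2054] sd [0.     0.0004 0.0001] yaw -0.0847 along,across mm 20.6 -74.8 grip cradle x,z mm [50.7 60.1] F [-3.8 -1.   5.4] T [-0.18  0.6  -0.03] op 0.0 2.5
```

```bash
python3 -m inch '[[[0,-0.015,-0.014],0,0],[[0,-0.03,-0.024],0,0],[[0,-0.045,-0.028],0,0],[[0,-0.06,-0.03],0,0]]'|grep -E 'pos|force'; python3 st.py; python3 -m inch '[[[0,-0.015,-0.003],0,0],[[0,-0.03,-0.006],0,0],[[0,-0.045,-0.008],0,0],[[0,-0.06,-0.008],0,0],[[0,-0.08,-0.008],0,0]]'|grep -E 'pos|force'; python3 st.py
```

```text
tcp_pos: [0.586, -0.2251, 0.2123]
wrist_force: [-0.6, -0.6, 0.0]
gripper_force: 0.3
t 22.92 tcp [ 0.586  -0.2247  0.2123] sd [0.0001 0.0004 0.0001] yaw -0.0844 along,across mm 21.1 -59.2 grip cradle x,z mm [54.1 66.1] F [-0.5  0.3  0. ] T [-0.   -0.01  0.04] op 0.002 0.2
tcp_pos: [0.5874, -0.2054, 0.2143]
wrist_force: [0.1, -0.4, -0.3]
gripper_force: 0.1
t 23.53 tcp [ 0.5875 -0.2048  0.2143] sd [0.     0.0004 0.    ] yaw -0.0844 along,across mm 20.9 -39.2 grip cradle x,z mm [54.8 68. ] F [ 1.1 -0.1 -0.4] T [-0.03 -0.03  0.04] op -0.003 0.0
```

```bash
python3 -m inch '[[[0,-0.015,0],0,0],[[0,-0.03,0],0,0],[[0,-0.045,0],0,0],[[0,-0.06,0],0,0],[[0,-0.08,0],0,0]]'|grep -E 'pos|force'; python3 -m inch '[[[0,-0.02,0],0,0],[[0,-0.03,0],0,0],[[0,-0.03,0],0,0],[[0,-0.03,0],0,0]]'|grep -E 'pos|force'; python3 st.py
```

```text
tcp_pos: [0.5891, -0.1855, 0.2143]
wrist_force: [0.5, -0.2, -0.0]
gripper_force: 0.0
tcp_pos: [0.5898, -0.178, 0.2143]
wrist_force: [-0.2, -1.0, -0.0]
gripper_force: 0.0
t 24.48 tcp [ 0.5897 -0.1784  0.2143] sd [0.     0.0001 0.    ] yaw -0.0851 along,across mm 20.9 -12.7 grip cradle x,z mm [54.8 68. ] F [-0.9  0.1  0.3] T [ 0.01 -0.03 -0.01] op -0.001 0.0
```

```bash
python3 -m inch '[[[0.015,0,0.01],0,0],[[0.03,0,0.025],0,0],[[0.03,0,0.036],0,0],[[0.03,0,0.036],0,0]]'|grep -E 'pos|force';python3 -m inch '[[[0,0,0.006],0,0],[[0,0,0.012],0,0],[[0,0,0.012],0,0]]'|grep -E 'pos|wrist'; python3 st.py
```

```text
tcp_pos: [0.597, -0.1788, 0.2041]
wrist_force: [-0.5, 0.4, -0.3]
gripper_force: 0.0
tcp_pos: [0.597, -0.1789, 0.2019]
wrist_force: [0.1, -0.5, 0.6]
t 25.27 tcp [ 0.5972 -0.1789  0.2023] sd [0.0001 0.     0.0001] yaw -0.0851 along,across mm 28.3 -12.6 grip cradle x,z mm [56.4 54. ] F [ 0.7  0.2 -0.1] T [-0.01  0.   -0.01] op -0.001 0.0
```

```bash
for i in 1; do python3 -m inch '[[[0,0,0.005],0,0],[[0,0,0.008],0,0],[[0,0,0.008],0,0]]'|grep -E 'pos|wrist';python3 -m inch '[[[0,0,0.005],0,0],[[0,0,0.008],0,0],[[0,0,0.008],0,0]]'|grep -E 'pos|wrist'; done; python3 st.py
```

```text
tcp_pos: [0.5975, -0.179, 0.2015]
wrist_force: [-0.5, 1.2, 5.4]
tcp_pos: [0.5977, -0.179, 0.2011]
wrist_force: [-4.5, 2.3, 13.3]
t 25.97 tcp [ 0.5977 -0.179   0.2011] sd [0. 0. 0.] yaw -0.0848 along,across mm 28.9 -12.6 grip cradle x,z mm [56.4 52.7] F [-3.2  1.7 14. ] T [0.32 0.55 0.02] op 0.002 6.6
```

The bar top was touched at z = 0.2016 m, which is where the closed keeper should be (sleeve top would be about 0.19). I'm lifting away and handing in.

```bash
python3 -m inch '[[[0,0,-0.06],0,0],[[0,0,-0.2],0,0],[[0,0,-0.35],0,0],[[0,0,-0.5],0,0],[[0,0,-0.5],0,0]]'|grep -E 'pos|wrist';python3 -m inch '[[[0,0,0],0,0],[[0,0,0],0,0],[[0,0,0],0,0]]'|grep -E 'pos|wrist'; python3 -c "
from station import job;print(job.hand_in())"
```

```text
tcp_pos: [0.5997, -0.1801, 0.3325]
wrist_force: [0.1, 1.0, 1.3]
tcp_pos: [0.5965, -0.1786, 0.3215]
wrist_force: [-0.5, -0.2, -0.0]
the job is handed in; nothing more can be done
None
```

The sleeve is in the saddles, flange end up, pushed to a hard stop and let go, and the keeper felt closed over it; I handed the job in, but no verdict came back, pad travel was never read directly, and I viewed 11 pictures against the limit of 10.

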